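# Find the free cover of the bench duct and push it open

## Task

One of the four identical covers on the blue wiring duct is not blocked from below and rocks when its near edge is pressed: press the covers gently with a closed fingertip, near the edge towards the robot, until you find it. Then push that cover's near half down into the duct so that the cover swings wide open and stays standing steeply, about 60 degrees or more. Grip and lift nothing, never press hard, leave the things around as they are, and take the hand away.

Things in the scene. Friction and masses are not known exactly. Their poses are not given: they have to be found in the camera images.
- duct: blue steel wiring duct fixed on the bench: a long box 225 mm deep (x) by 490 mm long (y), top 89 mm above the bench. Origin on the bench under the middle of the row of covers; its x points away from the robot, its y runs along the row to the left, so its yaw is that of all covers. It reaches from -85 mm (near side) to +140 mm in its x; beyond the covers is a 78 mm wide ledge with small things on it. Under the free cover it is hollow down to 12 mm above the bench.
- cover1 (a joint): tilt of the cover that is leftmost (+y of the duct), rad: 0 shut; grows to 1.3 as its near edge (robot side) sinks and its far edge rises; -0.12 at the other stop. Three covers rest on packing with a hard rubber top: at 15 N they give 2 to 3 mm at the edge (under 0.07) and spring back. The free one, a different one each time, turns on a stiff balanced hinge (0.1 N m, 2 to 3 N near the edge) and stays where left.
- cover1_top (a point): centre of the top face of that cover, a flat aluminium plate 116 mm (duct x) by 86 mm (duct y) by 6 mm, flush with the duct's top, 89 mm above the bench when shut. Its pivot runs along the duct's y, 3 mm below this point; the space below lets its near half swing down and a closed pair of fingers follow it at least 60 mm deep.
- cover2 (a joint): tilt of the cover that is second from the left, rad: 0 shut; grows to 1.3 as its near edge (robot side) sinks and its far edge rises; -0.12 at the other stop. Three covers rest on packing with a hard rubber top: at 15 N they give 2 to 3 mm at the edge (under 0.07) and spring back. The free one, a different one each time, turns on a stiff balanced hinge (0.1 N m, 2 to 3 N near the edge) and stays where left.
- cover2_top (a point): centre of the top face of that cover, a flat aluminium plate 116 mm (duct x) by 86 mm (duct y) by 6 mm, flush with the duct's top, 89 mm above the bench when shut. Its pivot runs along the duct's y, 3 mm below this point; the space below lets its near half swing down and a closed pair of fingers follow it at least 60 mm deep.
- cover3 (a joint): tilt of the cover that is third from the left, rad: 0 shut; grows to 1.3 as its near edge (robot side) sinks and its far edge rises; -0.12 at the other stop. Three covers rest on packing with a hard rubber top: at 15 N they give 2 to 3 mm at the edge (under 0.07) and spring back. The free one, a different one each time, turns on a stiff balanced hinge (0.1 N m, 2 to 3 N near the edge) and stays where left.
- cover3_top (a point): centre of the top face of that cover, a flat aluminium plate 116 mm (duct x) by 86 mm (duct y) by 6 mm, flush with the duct's top, 89 mm above the bench when shut. Its pivot runs along the duct's y, 3 mm below this point; the space below lets its near half swing down and a closed pair of fingers follow it at least 60 mm deep.
- cover4 (a joint): tilt of the cover that is rightmost (-y of the duct), rad: 0 shut; grows to 1.3 as its near edge (robot side) sinks and its far edge rises; -0.12 at the other stop. Three covers rest on packing with a hard rubber top: at 15 N they give 2 to 3 mm at the edge (under 0.07) and spring back. The free one, a different one each time, turns on a stiff balanced hinge (0.1 N m, 2 to 3 N near the edge) and stays where left.
- cover4_top (a point): centre of the top face of that cover, a flat aluminium plate 116 mm (duct x) by 86 mm (duct y) by 6 mm, flush with the duct's top, 89 mm above the bench when shut. Its pivot runs along the duct's y, 3 mm below this point; the space below lets its near half swing down and a closed pair of fingers follow it at least 60 mm deep.
- crucible: small open white ceramic crucible, 48 mm wide, 42 mm high, standing on the duct's far ledge; origin at the centre of its underside; a bystander, not to be disturbed.
- jar: closed jar, 40 mm wide, 62 mm high, on the duct's far ledge; origin at the centre of its underside; a bystander, not to be disturbed.
- weight: brass balance weight with a small knob, 34 mm wide, 48 mm high, on the duct's far ledge; origin at the centre of its underside; a bystander, not to be disturbed.
- collar: small steel collar, 19 mm wide, 12 mm high, lying on the strip between cover2 and cover3; origin at the centre of its underside; a bystander, not to be disturbed.
- wrench: open wrench lying flat on the bench to the left of the duct; a bystander, not to be disturbed.
- flask: white plastic bottle, 68 mm wide, 150 mm high, on the bench to the left of the duct; origin at the centre of its underside; a bystander, not to be disturbed.
- tin: metal can, 72 mm wide, 90 mm high, on the bench to the right of the duct; origin at the centre of its underside; a bystander, not to be disturbed.

How it is judged:
By the outcome, as a careful person would: the job done as asked, in the order asked, and still so for the second after the job is handed in, with the robot touching nothing.
It also fails if it takes over 58 s, if anything falls off the work surface, if the arm or the gripper's body presses on something with over 40 N, if the wrist force passes 120 N, or if a joint passes its speed limit or range.

## Robot

A 6-joint arm with a two-finger parallel gripper is mounted at the origin on the work surface. World frame = base frame: x ahead of the robot, y to its left, z up, the work surface at z = 0. Lengths are in m, angles in rad, forces in N, time in s.
With the tool pointing down it reaches from about 0.35 to 0.975 m from the base axis. Payload 4.9 kg.
Tool frame: the origin (TCP) lies on the front face of the gripper's body, between the roots of the fingers; the fingertips stand ctrl.tip_extent ahead of it and the grasp point (between the pads) lies 54 mm ahead of it (ctrl.tip_extent is the distance from the TCP to the fingertips, in m); z points along the fingers, y is the line along which they close (so a half turn about z gives the same grasp; the last joint's range is limited). The gripper opens to 85 mm and grips with 20 to 120 N. Pads are 22 mm wide; open, the fingers measure 114 mm over their backs; the gripper's body (76 mm by 85 mm) begins 54 mm behind the grasp point. The pads swing forward as they close: fully open they stand 13 mm farther back than shut.
Start: joints at [-1.359, 0.053, 1.613, -0, 1.476, -0.119], TCP at [0.203, -0.591, 0.304] pointing down, gripper open.
Joint ranges: [-3.01, 3.01], [-1.01, 2.22], [0.06, 2.58], [-1.02, 4.17], [0.09, 2.62], [-3.14, 3.14]. Speed limits (rad/s): [2.57, 2.57, 3.14, 3.14, 3.14, 3.14].

## Interface

Orientations are given as a rotation vector (axis times angle).
In Python, from station import ctrl gives the robot as it stands.
- The arm moves only by the tool apply_moves, never from a script. Its argument "rows" is one flat list of numbers, 6 for each row, row after row: the shift along the tool's x, y, z normalised to -1 to 1, where 1 is 0.6 m, then the turn, a rotation vector about the tool's x, y, z normalised to -1 to 1, where 1 is 90 degrees. A call has 1 to 20 rows; each row is the pose to reach, as a shift and turn from the pose commanded when the call began, along the tool's axes at that moment; what a row does not reach only later rows make up. A row lasts 1/10 s, in which the tool goes at most 50 mm and 8.59 degrees, less where a joint would pass 70% of its speed; a pose out of reach is approached as far as the arm can. A call with a number of a shift or a turn outside -1 to 1 is refused whole. A call with a gripper value outside its range is refused whole. "grip" is the opening, from 0 (shut) to 1 (fully open), set as the call begins (left out, the last holds). The fingers move at their own pace and stop on an object; "grip_force" is the grip in N (left out, the last holds). Time passes only in rows, so rows that repeat a pose let the fingers close. It gives the time, the measured TCP pose, the force, the opening and the grip force at its end, in the units of the state.
- ctrl.get_obs(): the state, without advancing time (a new reading comes with each control period).
- ctrl.get_image(name): name is "side" or "top"; returns (picture, depth): 480x640x3 uint8, blue, green, red; 480x640 float32, m along the optical axis (not along the pixel's ray), 0 where there is no reading.
- ctrl.camera_model(name): a dict with "mtx" (3x3 intrinsics, pixels), "R" (3x3) and "t" (3): a world point X has camera coordinates R X + t. Camera axes: x right, y down, z forward; pixel columns grow to the right and rows downward; lengths in m; the calibration is good to about 2 mm. A picture is of the moment at which its call begins. camera_model takes no time and is no camera call.
- ctrl.finish_job(): hands the job in; it is judged then, once.
The state is a dict: "t": time; "q": joint angles; "dq": joint speeds; "effort": joint torques, N m; "tool_pos": TCP position; "tool_rot": TCP orientation; "contact_force": force on the tool from outside, world axes, zero at the start; "wrist_torque": the same for the moment, N m; "opening": finger opening in m; "grip_force": force on a finger pad.
Only numpy, scipy, OpenCV 4.12 (cv2) and the standard library are available. Lean on these libraries where they do the work, as an engineer would, in place of code of your own. Each camera call takes 0.05 s, during which the arm holds its last target. There are 200 camera calls.

## Working session

There is one attempt and no reset: what is moved stays moved. The work goes in short steps, Python scripts to look and compute and a tool call to move; the robot and the scene stay as the last step left them, time stands still between calls to the robot, and variables do not carry over. Pictures are saved under pics/ and viewed, at most 10 in all, crops included, and the job is handed in when it is done.

Besides the shell and the picture viewer there is one more tool, called after "Request:" as name(argument=value, ...), one argument or row to a line, values as JSON. apply_moves: Moves the arm, as the interface text tells. Its arguments: {"type":"object","properties":{"rows":{"type":"array","items":{"type":"number"}},"grip":{"type":"number"},"grip_force":{"type":"number"}},"required":["rows"]}

```bash
mkdir -p pics
python3 - <<'E'
from station import ctrl
import cv2,numpy as np
o=ctrl.get_obs();print({k:np.round(v,3) for k,v in o.items()},ctrl.tip_extent)
for n in("top","side"):
    p,d=ctrl.get_image(n);cv2.imwrite(f"pics/{n}0.png",p);np.save(f"pics/{n}0.npy",d)
    m=ctrl.camera_model(n);print(n,np.round(m["mtx"],1).tolist(),np.round(m["R"],3).tolist(),np.round(m["t"],3))
E
```

```text
{'t': np.float64(0.0), 'q': array([-1.359,  0.053,  1.614,  0.   ,  1.476, -0.119]), 'dq': array([-0.002, -0.001,  0.   ,  0.001, -0.001,  0.002]), 'effort': array([ 1.0000e-03, -3.9367e+01, -3.7018e+01, -0.0000e+00,  7.0000e-03,
       -0.0000e+00]), 'tool_pos': array([ 0.203, -0.591,  0.303]), 'tool_rot': array([-3.097, -0.517,  0.   ]), 'contact_force': array([ 0.785,  0.251, -0.17 ]), 'wrist_torque': array([ 0.026, -0.023, -0.026]), 'grip_force': np.float64(0.0), 'opening': np.float64(0.085)} 0.0726
top [[528.0, 0.0, 320.9], [0.0, 528.0, 246.6], [0.0, 0.0, 1.0]] [[-0.007, -1.0, -0.003], [-0.99, 0.007, -0.139], [0.139, 0.002, -0.99]] [0.007 0.535 1.26 ]
side [[512.6, 0.0, 319.6], [0.0, 512.6, 240.9], [0.0, 0.0, 1.0]] [[-0.905, -0.425, -0.004], [-0.309, 0.666, -0.679], [0.291, -0.614, -0.734]] [0.484 0.223 1.024]
```

View pics/top0.png

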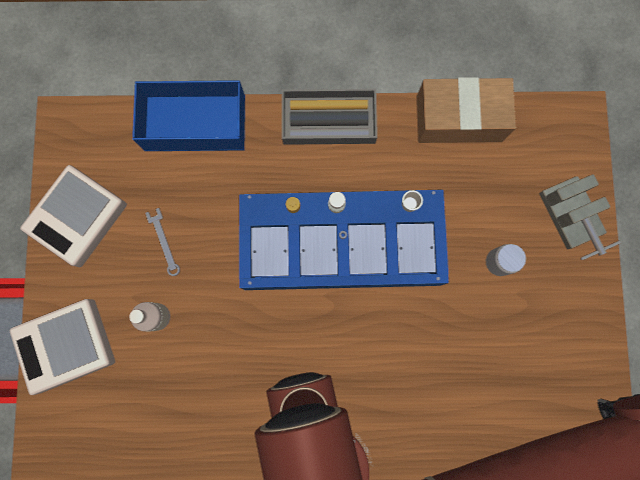

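View pics/side0.png

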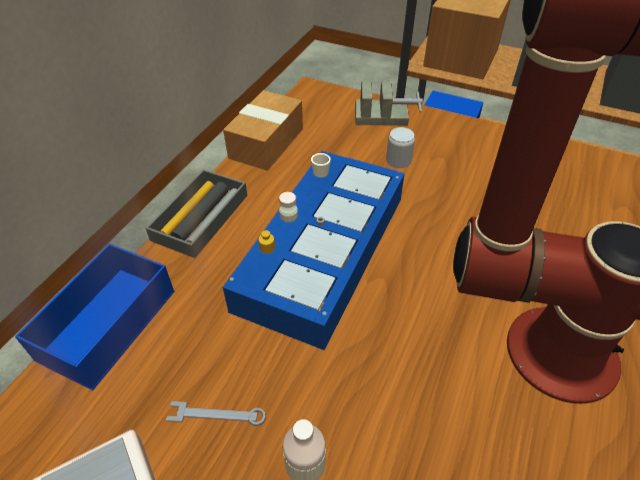

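The top view shows the duct with four covers centred near (269,251), (319,250), (367,249), (416,248). The collar is at (343,235) and the ledge items are at row ~200. The tin is at (510,258) and the flask at (147,317). The side view shows all the covers shut.

```bash
cat > h.py <<'E'
import numpy as np,cv2
from station import ctrl
from scipy.spatial.transform import Rotation as Ro
def px2w(n,u,v,z):
    m=ctrl.camera_model(n);K,R,t=[np.array(m[k],float) for k in("mtx","R","t")]
    r=R.T@np.linalg.solve(K,[u,v,1]);c=-R.T@t
    return c+r*(z-c[2])/r[2]
E
python3 - <<'E'
from h import *
p=cv2.imread("pics/top0.png");d=np.load("pics/top0.npy")
hsv=cv2.cvtColor(p,cv2.COLOR_BGR2HSV)
blue=cv2.inRange(hsv,(100,120,60),(130,255,255));roi=p[180:300,225:465]
w=np.zeros(p.shape[:2],np.uint8);w[215:285,243:444]=cv2.inRange(hsv,(0,0,120),(180,255,255))[215:285,243:444]&~blue[215:285,243:444]
n,l,s,c=cv2.connectedComponentsWithStats(w)
C=[]
for i in range(1,n):
    if s[i][4]>800:
        pts=np.argwhere(l==i)[:,::-1].astype(np.float32)
        W=np.array([px2w("top",u,v,.089) for u,v in pts])
        r=cv2.minAreaRect((W[:,:2]*1000).astype(np.float32));print(s[i],np.round(r[0]),np.round(r[1]),r[2]);C.append(r[0])
C=np.array(C);C=C[C[:,1].argsort()[::-1]]
dv=C[-1]-C[0];print(C.mean(0),np.diff(C,axis=0),"yaw deg",np.degrees(np.arctan2(dv[0],-dv[1])))
u,v=269,240;m=ctrl.camera_model("top");X=m["R"].T@(np.linalg.solve(m["mtx"],[u,v,1])*d[v,u]-m["t"]);print("z check",X)
for q in[(240,195),(442,190),(447,285),(241,289)]:print(q,np.round(px2w("top",*q,.089),3))
cv2.imwrite("pics/crop.png",cv2.resize(roi,None,fx=3,fy=3,interpolation=cv2.INTER_CUBIC))
E
```

```text
[ 348  225   39   49 1813] [ 522. -105.] [ 89. 114.] 89.5887222290039Traceback (most recent call last):
  File "<stdin>", line 11, in <module>
  File "h.py", line 5, in px2w
    m=ctrl.camera_model(n);K,R,t=[np.array(m[k],float) for k in("mtx","R","t")]
ValueError: time passes only in moves, steps and waits
```

Too many calls to camera_model, so I'll fetch it once and cache it.

```bash
python3 - <<'E'
s=open('h.py').read().replace("def px2w","M={}\ndef px2w").replace("m=ctrl.camera_model(n);K","m=M.setdefault(n,None) or ctrl.camera_model(n);M[n]=m;K")
open('h.py','w').write(s)
E
python3 - <<'E'
from h import *
p=cv2.imread("pics/top0.png");d=np.load("pics/top0.npy")
hsv=cv2.cvtColor(p,cv2.COLOR_BGR2HSV)
blue=cv2.inRange(hsv,(100,120,60),(130,255,255));roi=p[180:300,225:465]
w=np.zeros(p.shape[:2],np.uint8);w[215:285,243:444]=cv2.inRange(hsv,(0,0,120),(180,255,255))[215:285,243:444]&~blue[215:285,243:444]
n,l,s,c=cv2.connectedComponentsWithStats(w)
C=[]
for i in range(1,n):
    if s[i][4]>800:
        pts=np.argwhere(l==i)[:,::-1].astype(np.float32)
        W=np.array([px2w("top",u,v,.089) for u,v in pts])
        r=cv2.minAreaRect((W[:,:2]*1000).astype(np.float32));print(s[i],np.round(r[0]),np.round(r[1]),r[2]);C.append(r[0])
C=np.array(C);C=C[C[:,1].argsort()[::-1]]
dv=C[-1]-C[0];print(C.mean(0),np.diff(C,axis=0),"yaw deg",np.degrees(np.arctan2(dv[0],-dv[1])))
u,v=269,240;m=M["top"];X=np.array(m["R"]).T@(np.linalg.solve(m["mtx"],[u,v,1])*d[v,u]-m["t"]);print("z check",X)
for q in[(240,195),(442,190),(447,285),(241,289)]:print(q,np.round(px2w("top",*q,.089),3))
cv2.imwrite("pics/crop.png",cv2.resize(roi,None,fx=3,fy=3,interpolation=cv2.INTER_CUBIC))
E
```

```text
[ 348  225   39   49 1813] [ 522. -105.] [ 89. 114.] 89.5887222290039
[ 397  224   39   49 1801] [ 524. -220.] [ 89. 114.] 89.58843994140625
[ 251  227   38   49 1822] [519. 125.] [115.  88.] 0.0968843325972557
[ 300  226   38   50 1808] [520.   9.] [ 87. 117.] 89.91639709472656
[521.06761169 -47.67549896] [[   0.62145996 -115.67036438]
 [   2.56286621 -114.26470947]
 [   1.53717041 -115.18022156]] yaw deg 0.7838103815668126
z check [0.54473764 0.12598142 0.09003892]
(240, 195) [0.654 0.196 0.089]
(442, 190) [ 0.663 -0.287  0.089]
(447, 285) [ 0.436 -0.29   0.089]
(241, 289) [0.43  0.191 0.089]
```

View pics/crop.png

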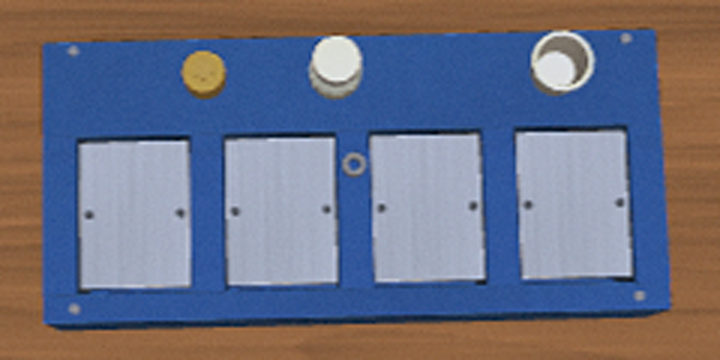

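The covers measure 87x115 mm at a 115 mm pitch, with a yaw of about 0.8° and a height check of 0.090. All of these fit the description. Next is a helper for move numbers, starting with a hover over cover4 with the tool leaned 15°.

```bash
cat >> h.py <<'E'
O=np.array([.521,-.0477,.089]);Y=np.radians(.8);RZ=Ro.from_euler('z',Y)
YC={1:.1725,2:.0575,3:-.0575,4:-.1725}
def goal(k,x,h,tilt=15):
    "tip centre at x (duct, from pivot), h above duct top"
    a=np.radians(tilt);s,c=np.sin(a),np.cos(a)
    R=RZ.as_matrix()@np.array([[c,0,s],[0,-1,0],[s,0,-c]])
    tip=O+RZ.apply([x,YC[k],h]);return tip-R[:,2]*ctrl.tip_extent,R
def row(pos,R,p0,R0):
    return np.round(np.r_[R0.T@(pos-p0)/.6,Ro.from_matrix(R0.T@R).as_rotvec()/(np.pi/2)],4)
def now():
    o=ctrl.get_obs();R=Ro.from_rotvec(o["tool_rot"]).as_matrix()
    tip=o["tool_pos"]+R[:,2]*ctrl.tip_extent
    print("t",round(o["t"],2),"tip duct mm",np.round(RZ.inv().apply(tip-O)*1000,1),"F",np.round(o["contact_force"],1),"rv",np.round(o["tool_rot"],3),"open",round(o["opening"],4),ctrl.tip_extent)
    return o["tool_pos"],R
E
python3 -c "
from h import *
p,R=now();print(row(*goal(4,-.040,.03),p,R))"
```

```text
t 0.1 tip duct mm [-325.7 -538.4  141.2] F [-0.9  1.1  0.6] rv [-3.097 -0.517  0.   ] open 0.0851 0.0726
[ 0.6126 -0.4407  0.1904 -0.0276  0.1653  0.2004]
```

Request:
apply_moves(
  rows=[0.6126,-0.4407,0.1904,-0.0276,0.1653,0.2004,0.6126,-0.4407,0.1904,-0.0276,0.1653,0.2004,0.6126,-0.4407,0.1904,-0.0276,0.1653,0.2004,0.6126,-0.4407,0.1904,-0.0276,0.1653,0.2004,0.6126,-0.4407,0.1904,-0.0276,0.1653,0.2004,0.6126,-0.4407,0.1904,-0.0276,0.1653,0.2004,0.6126,-0.4407,0.1904,-0.0276,0.1653,0.2004,0.6126,-0.4407,0.1904,-0.0276,0.1653,0.2004,0.6126,-0.4407,0.1904,-0.0276,0.1653,0.2004,0.6126,-0.4407,0.1904,-0.0276,0.1653,0.2004,0.6126,-0.4407,0.1904,-0.0276,0.1653,0.2004,0.6126,-0.4407,0.1904,-0.0276,0.1653,0.2004,0.6126,-0.4407,0.1904,-0.0276,0.1653,0.2004],
  grip=0,
  grip_force=20,
)

```text
t: 1.4
tool_pos: [0.4645, -0.2226, 0.19]
tool_rot: [3.114, 0.02, 0.411]
contact_force: [-0.7, -0.6, 0.4]
opening: -0.0001
grip_force: 0.0
```

```bash
python3 -c "
from h import *
p,R=now()
p0,R0=goal(4,-.04,.03)
for h in(.01,.006,.004,.002,0,-.002,-.004):print(h,row(*goal(4,-.040,h),p0,R0)[:3])
print(row(*goal(3,-.040,.03),p0,R0))"
```

```text
t 1.4 tip duct mm [ -40.1 -174.3   30.9] F [-0.7 -0.6  0.4] rv [3.114 0.02  0.411] open -0.0001 0.0726
0.01 [-0.0086  0.      0.0322]
0.006 [-0.0104  0.      0.0386]
0.004 [-0.0112  0.      0.0419]
0.002 [-0.0121  0.      0.0451]
0 [-0.0129  0.      0.0483]
-0.002 [-0.0138  0.      0.0515]
-0.004 [-0.0147  0.      0.0547]
[-0.     -0.1917 -0.      0.      0.      0.    ]
```

Request:
apply_moves(
  rows=[-0.0086,0,0.0322,0,0,0,-0.0112,0,0.0419,0,0,0,-0.0121,0,0.0451,0,0,0,-0.0121,0,0.0451,0,0,0,-0.0121,0,0.0451,0,0,0],
)

```text
t: 1.9
tool_pos: [0.465, -0.2222, 0.1624]
tool_rot: [3.114, 0.021, 0.412]
contact_force: [-0.1, 0.2, -0.4]
opening: 0.0002
grip_force: 0.0
```

```bash
python3 -c "
from h import *
now()"
```

```text
t 1.9 tip duct mm [ -39.6 -173.9    3.3] F [-0.1  0.2 -0.4] rv [3.114 0.021 0.412] open 0.0002 0.0726
```

Request:
apply_moves(
  rows=[-0.0005,0,0.0016,0,0,0,-0.0009,0,0.0032,0,0,0,-0.0009,0,0.0032,0,0,0,-0.0009,0,0.0032,0,0,0],
)

```text
t: 2.3
tool_pos: [0.4651, -0.2219, 0.1603]
tool_rot: [3.113, 0.023, 0.412]
contact_force: [0.8, 0.4, 3.7]
opening: 0.0004
grip_force: 1.6
```

Request:
apply_moves(
  rows=[-0.0005,0,0.0016,0,0,0,-0.0009,0,0.0032,0,0,0,-0.0009,0,0.0032,0,0,0,-0.0009,0,0.0032,0,0,0],
)

```text
t: 2.7
tool_pos: [0.4651, -0.222, 0.159]
tool_rot: [3.114, 0.023, 0.412]
contact_force: [-3.2, 0.6, 8.1]
opening: -0.0
grip_force: 4.3
```

Cover4 resists, with the force rising to 8 N, so it is blocked. Next is cover3: lift, shift sideways and press to the same depth.

Request:
apply_moves(
  rows=[0.0138,0,-0.0515,0,0,0,0.0138,-0.07,-0.0515,0,0,0,0.0138,-0.14,-0.0515,0,0,0,0.0138,-0.1917,-0.0515,0,0,0,0.0138,-0.1917,-0.0515,0,0,0,0.0052,-0.1917,-0.0193,0,0,0,0.0026,-0.1917,-0.0097,0,0,0,0.0017,-0.1917,-0.0064,0,0,0,0.0009,-0.1917,-0.0032,0,0,0,0,-0.1917,0,0,0,0,0,-0.1917,0,0,0,0,0,-0.1917,0,0,0,0],
)

```text
t: 3.9
tool_pos: [0.4633, -0.1071, 0.1589]
tool_rot: [-3.114, -0.022, -0.41]
contact_force: [-6.8, 2.4, 7.4]
opening: 0.0001
grip_force: 4.1
```

```bash
python3 -c "
from h import *
now()"
```

```text
t 3.9 tip duct mm [-39.7 -58.7  -0.3] F [-6.8  2.4  7.4] rv [-3.114 -0.022 -0.41 ] open 0.0001 0.0726
```

Cover3 is blocked as well, at about 7.5 N for the same depth. Next is cover2.

Request:
apply_moves(
  rows=[0.0138,0,-0.0515,0,0,0,0.0138,-0.07,-0.0515,0,0,0,0.0138,-0.14,-0.0515,0,0,0,0.0138,-0.1917,-0.0515,0,0,0,0.0138,-0.1917,-0.0515,0,0,0,0.0052,-0.1917,-0.0193,0,0,0,0.0026,-0.1917,-0.0097,0,0,0,0.0017,-0.1917,-0.0064,0,0,0,0.0009,-0.1917,-0.0032,0,0,0,0,-0.1917,0,0,0,0,0,-0.1917,0,0,0,0,0,-0.1917,0,0,0,0],
)

```text
t: 5.1
tool_pos: [0.462, 0.0077, 0.1589]
tool_rot: [3.114, 0.021, 0.411]
contact_force: [-6.3, 1.2, 7.7]
opening: 0.0
grip_force: 3.9
```

```bash
python3 -c "
from h import *
now()"
```

```text
t 5.1 tip duct mm [-39.4  56.1  -0.2] F [-6.3  1.2  7.7] rv [3.114 0.021 0.411] open 0.0 0.0726
```

Request:
apply_moves(
  rows=[0.0138,0,-0.0515,0,0,0,0.0138,-0.07,-0.0515,0,0,0,0.0138,-0.14,-0.0515,0,0,0,0.0138,-0.1917,-0.0515,0,0,0,0.0138,-0.1917,-0.0515,0,0,0,0.0052,-0.1917,-0.0193,0,0,0,0.0026,-0.1917,-0.0097,0,0,0,0.0017,-0.1917,-0.0064,0,0,0,0.0009,-0.1917,-0.0032,0,0,0,0,-0.1917,0,0,0,0,0,-0.1917,0,0,0,0,0,-0.1917,0,0,0,0],
)

```text
t: 6.3
tool_pos: [0.4603, 0.1232, 0.1575]
tool_rot: [3.114, 0.022, 0.413]
contact_force: [1.3, -0.4, 0.9]
opening: 0.0002
grip_force: 0.4
```

```bash
python3 -c "
from h import *
now()
p0,R0=goal(1,-.04,-.002)
for x,h in((-.04,-.006),(-.04,-.010)):print(x,h,row(*goal(1,x,h),p0,R0)[:3])"
```

```text
t 6.3 tip duct mm [-39.4 171.6  -1.6] F [ 1.3 -0.4  0.9] rv [3.114 0.022 0.413] open 0.0002 0.0726
-0.04 -0.006 [-0.0017  0.      0.0064]
-0.04 -0.01 [-0.0035  0.      0.0129]
```

Cover1 gives way at under 1 N, so it is the free one. Next I'll swing it open along a curved path.

```bash
python3 -c "
from h import *
p0,R0=goal(1,-.04,-.002)
for x,h in((-40,-6),(-40,-10),(-38,-15),(-36,-20),(-34,-25),(-32,-30),(-30,-35),(-28,-40),(-28,-44),(-28,-48)):print(x,h,row(*goal(1,x/1e3,h/1e3),p0,R0)[:3])"
```

```text
-40 -6 [-0.0017  0.      0.0064]
-40 -10 [-0.0035  0.      0.0129]
-38 -15 [-0.0024  0.      0.0218]
-36 -20 [-0.0013 -0.      0.0307]
-34 -25 [-0.0003  0.      0.0396]
-32 -30 [0.0008 0.     0.0485]
-30 -35 [0.0019 0.     0.0574]
-28 -40 [0.0029 0.     0.0664]
-28 -44 [0.0012 0.     0.0728]
-28 -48 [-0.0005  0.      0.0792]
```

Request:
apply_moves(
  rows=[-0.0017,0,0.0064,0,0,0,-0.0035,0,0.0129,0,0,0,-0.0024,0,0.0218,0,0,0,-0.0013,0,0.0307,0,0,0,-0.0003,0,0.0396,0,0,0,-0.0003,0,0.0396,0,0,0],
)

```text
t: 6.9
tool_pos: [0.4654, 0.1234, 0.1327]
tool_rot: [-3.115, -0.022, -0.407]
contact_force: [-0.4, 0.4, 0.5]
opening: 0.0
grip_force: 0.0
```

```bash
python3 -c "
from h import *
now()"
```

```text
t 6.9 tip duct mm [-34.6 171.7 -26.4] F [-0.4  0.4  0.5] rv [-3.115 -0.022 -0.407] open 0.0 0.0726
```

Request:
apply_moves(
  rows=[0.0011,0,0.0089,0,0,0,0.0022,0,0.0178,0,0,0,0.0032,0,0.0268,0,0,0,0.0015,0,0.0332,0,0,0,-0.0002,0,0.0396,0,0,0,-0.0002,0,0.0396,0,0,0,-0.0002,0,0.0396,0,0,0],
)

```text
t: 7.6
tool_pos: [0.4715, 0.1234, 0.1104]
tool_rot: [3.115, 0.022, 0.409]
contact_force: [-0.3, -1.3, 0.0]
opening: 0.0002
grip_force: 0.1
```

```bash
python3 -c "
from h import *
now()
p,d=ctrl.get_image('side');cv2.imwrite('pics/s1.png',cv2.resize(p[180:360,200:440],None,fx=3,fy=3))"
```

```text
t 7.6 tip duct mm [-28.3 171.6 -48.7] F [-0.3 -1.3  0. ] rv [3.115 0.022 0.409] open 0.0002 0.0726
```

View pics/s1.png

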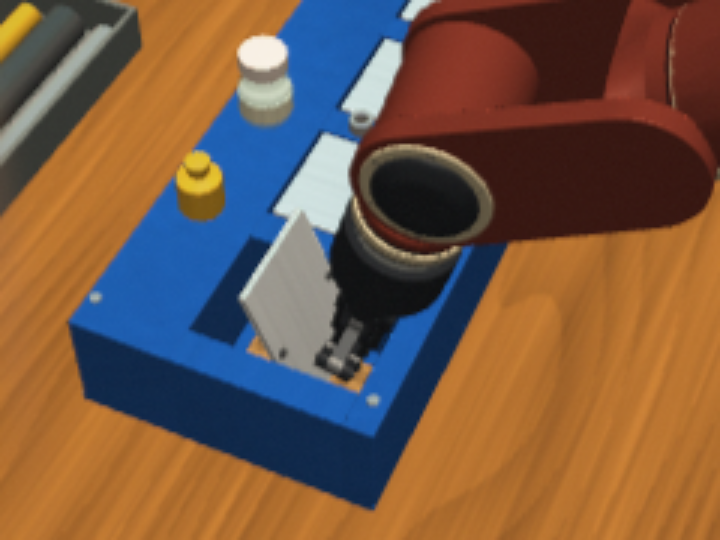

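The side view shows cover1 standing steeply in the duct with the finger in front of it. The jar, weight and collar are in place. Withdrawing along the tool axis.

Request:
apply_moves(
  rows=[0,0,-0.03,0,0,0,0,0,-0.08,0,0,0,0,0,-0.15,0,0,0,0,0,-0.22,0,0,0,0,0,-0.28,0,0,0,0,0,-0.3,0,0,0,0,0,-0.3,0,0,0,0,0,-0.3,0,0,0],
)

```text
t: 8.45
tool_pos: [0.4249, 0.123, 0.2831]
tool_rot: [3.115, 0.022, 0.407]
contact_force: [-0.4, 0.1, -0.4]
opening: -0.0002
grip_force: 0.0
```

Run:
```python
from h import *
now()
p,d=ctrl.get_image('side');cv2.imwrite('pics/s2.png',cv2.resize(p[100:360,160:440],None,fx=2.2,fy=2.2))
m=ctrl.camera_model('side');K,R,t=[np.array(m[k],float) for k in("mtx","R","t")]
v,u=np.mgrid[230:320,240:340];z=d[230:320,240:340]
c=np.stack([(u-K[0,2])/K[0,0]*z,(v-K[1,2])/K[1,1]*z,z],-1).reshape(-1,3);c=c[c[:,2]>0]
W=RZ.inv().apply((c-t)@R-O)*1000
s=W[(abs(W[:,1]-172)<38)&(W[:,2]>10)&(W[:,2]<55)&(abs(W[:,0])<60)]
f=np.polyfit(s[:,2],s[:,0],1);print(len(s),"tilt deg",np.degrees(np.arctan2(1,f[0])),"resid",np.std(s[:,0]-np.polyval(f,s[:,2])),"top z",s[:,2].max())
```

```text
t 8.45 tip duct mm [-75.1 171.9 124. ] F [-0.4  0.1 -0.4] rv [3.115 0.022 0.407] open -0.0002 0.0726
561 tilt deg 67.51309621825398 resid 1.547769245033347 top z 54.88851591330534
```

View pics/s2.png

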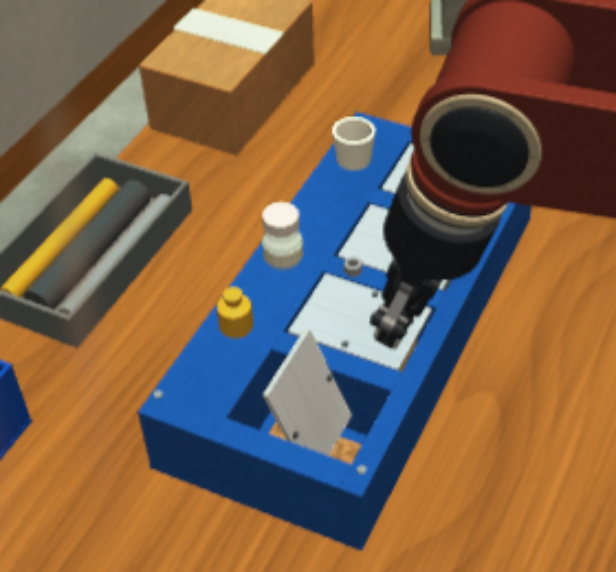

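Cover1 stands at about 68° with nothing touching it. The other covers are shut and the surroundings look undisturbed. Handing in.

```bash
python3 -c "
from station import ctrl
print(ctrl.finish_job())"
```

```text
the job is handed in; nothing more can be done
None
```

Cover1 (leftmost) was the free one: it now stands open at about 68°, covers 2–4 are shut, the things around look undisturbed in the last picture, the hand is withdrawn, and the job was handed in at about 8.5 s.

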